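Click the forensic light to its third filter and switch it on

ROBOT

A 7-joint arm with a two-finger parallel gripper is mounted at the origin on the work surface. World frame = base frame: x ahead of the robot, y to its left, z up, the work surface at z = 0. Lengths are in m, angles in rad, forces in N, time in s.
With the tool pointing down it reaches from about 0.425 to 0.925 m from the base axis. Payload 6.8 kg.
Tool frame: the origin (TCP) lies between the finger pads; the fingertips stand r.tip_reach ahead of it and the grasp point (between the pads) lies 11 mm behind it (r.tip_reach is the distance from the TCP to the fingertips, in m); z points along the fingers, y is the direction in which the jaws open and shut (so a half turn about z gives the same grasp; the last joint's range is limited). The gripper opens to 85 mm and grips with 20 to 120 N. Pads are 22 mm wide; open, the fingers measure 114 mm over their backs; the gripper's body (76 mm by 85 mm) begins 54 mm behind the grasp point. The pads swing forward as they close: fully open they stand 13 mm farther back than shut.
Start: joints at [1.187, 0.477, 0.022, 1.555, -0.011, 1.109, -0.083], TCP at [0.184, -0.65, 0.239] pointing down, gripper open.
Joint ranges: [-2.96, 2.96], [-0.34, 2.1], [-1.41, 1.46], [0.24, 2.44], [-1.37, 4.51], [0.17, 1.92], [-2.96, 2.96]. Speed limits (rad/s): [2.39, 2.39, 3.14, 3.14, 3.14, 3.14, 3.14].

INTERFACE

Orientations are given as a rotation vector (axis times angle).
In Python, from bench import r, eyes, spotter gives the robot as it stands.
- The arm moves only by the tool carry_out, never from a script. Its argument "series" is text: rows parted by semicolons, each of 5 numbers parted by spaces: the shift along the tool's x, y, z in cm, then the turn about the tool's z in rad, then the opening, from 0 (shut) to 1 (fully open). In form: x y z yaw gripper; .... A call has 1 to 8 rows; each row shifts and turns the commanded pose from where the row before left it, along the tool's axes as they then stand; what a row does not reach is not made up. A row lasts 1/8 s, in which the tool goes at most 62.5 mm and 10.7 degrees, less where a joint would pass 70% of its speed; a pose out of reach is approached as far as the arm can. A call with a gripper value outside its range is refused whole. The fingers move at their own pace and stop on an object; "grip_force" is the grip in N (left out, the last holds). Time passes only in rows, so rows that do not move let the fingers close. It gives the time, the measured TCP pose, the force and the opening at its end, in the units of the state.
- r.get_obs(): the state, without advancing time (a new reading comes with each control period).
- eyes.grab_frame(name): name is "scene" or "top"; returns a dict with "color" (420x560x3 uint8, blue, green, red), "intrinsics" (3x3 intrinsics, pixels), "R" (3x3) and "t" (3): a world point X has camera coordinates R X + t. Camera axes: x right, y down, z forward; pixel columns grow to the right and rows downward; lengths in m; the calibration is good to about 2 mm. A picture is of the moment at which its call begins. There is no depth.
- r.hand_in(): hands the job in, once; it reports no verdict.
Trained networks look in a picture, given as the dict that the camera call returned (one of the last four; its "shot" number tells which), for a name from the list of things; names that differ only in an ending like _2 or _b are one class to them, and where a whole thing is asked for, a point or a joint stands for the part that bears it (a point fixed in the world has none). Each returns a list of dicts, best first, with "confidence" (0 to 1); they miss things now and then, are a little off and sometimes report something else, mostly with a low value. They report only what shows in the picture. A call takes as long as a camera call.
- spotter.search_frame(picture, query): "uv" ([column, row] in pixels, amid what is visible of it).
- spotter.trace(picture, query): "pixels" (420x560 bool, what is visible of it) and "uv" ([column, row] in pixels, amid what is visible of it).
- spotter.mark_of(picture, query): "uv" ([column, row] in pixels: a listed point, or the origin of a listed thing).
The state is a dict: "clock": time; "joints": joint angles; "qvel": joint speeds; "tau": joint torques, N m; "tcp_pos": TCP position; "orientation": TCP orientation; "contact_force": force on the tool from outside, world axes, zero at the start; "moment": the same for the moment, N m; "grip_width": finger opening in m.
Only numpy, scipy, OpenCV 4.12 (cv2) and the standard library are available. Lean on these libraries where they do the work, as an engineer would, in place of code of your own. Each camera call takes 0.05 s, during which the arm holds its last target.

TASK

Get the grey forensic light ready for the book: with a fingertip, push the red filter lever on its top out of its home place at the white end, feel it click from notch to notch, and leave it seated at the third click (the first notch after home counts as one) without ever running past it. Then press the green button on the same box fully down and let it come up again. Only push and press: do not pinch the lever, do not lift or shift the light, press the button only once the lever is set, and leave everything else on the table where it is.

Things in the scene. Friction and masses are not known exactly. Their poses are not given: they have to be found in the camera images.
- lamp: Forensic light: loose grey box on rubber feet, 180 (its x) x 280 (its y) x 80 mm high, about 2.7 kg; stays put under a sideways push of 10 N. Origin at the centre of its underside, z up; its flat top deck is at z = 80 mm. A black lens barrel 60 mm across sticks 35 mm out of its +x side. On the deck: lever, button, handle and a loose lens cap, all listed here.
- lever_home (a point): Fixed point on the deck under the lever's middle when home, at lamp x = +15, y = -55, z = 80 mm. The slot runs from here 90 mm along lamp +y, in a flat black plate, a flat white band at its home (-y) end and a small flat white tick beside each notch. Behind the home lever the deck is smooth and free to the box's edge at lamp y = -140 mm.
- filter_lever (a joint): Travel of the red lever from home along lamp +y, in m: starts at 0 (home stop), far stop 0.090. Notches every 0.018: first 0.018, second 0.036, third 0.054, fourth 0.072. It resists with 5 to 6 N at most up to half way between notches, then snaps on by itself up to 9 mm ahead of the finger; let go, it settles in the nearest notch within 1 mm. Past 0.063 it makes for the fourth.
- lever_push (a point): Middle of the home-side (-y) face of the red tab, 17 mm above the deck, moving with the lever: push here towards lamp +y. The tab is 36 mm wide (x), 10 mm thick (y) and stands 33 mm above the deck.
- handle_bar (a point): Middle of the steel carrying handle's bar (not needed for the job): 10 mm thick, along lamp y from -70 to +70 mm at lamp x = +76 mm, its top 37 mm above the deck.
- lamp_button (a joint): How far the green button is pressed, in m: 0 up, 0.006 fully down; a spring of 1.5 N at first, 5 N fully down, brings it back up.
- lamp_button_top (a point): Middle of the top of the green round button (28 mm across, in a round black collar 44 mm across and 12 mm high), at lamp x = -55 mm, y = +90 mm, 22 mm above the deck when up, sinking 6 mm when pressed (straight down).
- lens_cap: Bystander: black lens cap, a disc 44 mm across and 12 mm high, loose on the lamp's deck near its -x, -y corner. Origin at the centre of its underside.
- swab_jar: Bystander: jar 44 mm across, 70 mm high, with a blue cap, standing on the table off the lamp's +y end. Origin at the centre of its underside.
- marker_a: Bystander: yellow folded marker tent 70 mm wide, 90 mm high, standing on the table off the lamp's -y end. Origin at the centre of its foot.
- marker_b: Bystander: a second such yellow tent, at the right of the table.
- book: Bystander: red book 125 x 190 x 26 mm, lying on brown paper beyond the lamp. Origin at the centre of its underside.
- camera: Bystander: black camera 135 mm wide and 108 mm high with a lens 80 mm long, at the left. Origin under its middle.
- evidence_tray: Bystander: white open tray 140 x 200 x 30 mm, at the left. Origin at the centre of its underside.
- torch: Bystander: aluminium torch, a round-ended rod 24 mm thick and 110 mm long, lying at the right. Origin on its underside, at its middle.

How it is judged:
On the way, in this order (a step that is already met when the one before it is completed fails the run):
1. the lever sits in the third notch, button still up (value of joint filter_lever between 0.05 and 0.058 m and value of joint lamp_button below 0.002 m), for 0.3 s.
2. the button is pressed fully down with the lever in the third notch (value of joint filter_lever between 0.05 and 0.058 m and value of joint lamp_button above 0.0045 m), for 0.03 s.
At the end, for the whole second after the job is handed in: The lever rests in the third notch (54 mm from home, within 4 mm), the button was pressed at least 4.5 mm after that and is up again (within 1.5 mm), the light stands where it stood (within 20 mm) and upright (value of joint filter_lever between 0.05 and 0.058 m and value of joint lamp_button below 0.0015 m and distance of lamp from where it was at the start of the episode below 0.02 m and angle between lamp's own z axis and vertical below 0.05 rad); the robot touches nothing.
It fails at once if the lever runs past the third notch (more than half way, 63 mm, to the fourth) (value of joint filter_lever above 0.063 m).
It fails at once if the button is pressed (more than half) while the lever is not in the third notch (value of joint lamp_button above 0.003 m and not (value of joint filter_lever between 0.05 and 0.058 m)).
It fails at once if the lever is pinched: fingers press on two opposite faces of it at once ((contact force between the fingers and filter_lever_c1 above 1 N and contact force between the fingers and filter_lever_c2 above 1 N) or (contact force between the fingers and filter_lever_c3 above 1 N and contact force between the fingers and filter_lever_c4 above 1 N)).
It fails at once if the light is shifted by more than 20 mm, lifted by more than 8 mm or tilted (distance of lamp from where it was at the start of the episode above 0.02 m or height (world z) of lamp above 0.008 m or not (angle between lamp's own z axis and vertical below 0.05 rad)).
It fails at once if a bystander is moved by more than 20 mm (distance of any of marker_a, marker_b, lens_cap, swab_jar, book, camera, evidence_tray, torch from where it was at the start of the episode above 0.02 m).
It also fails if it takes over 54 s, if anything falls off the work surface, if the arm or the gripper's body presses on something with over 40 N, if the wrist force passes 120 N, or if a joint passes its speed limit or range.

## Working session

There is one attempt and no reset: what is moved stays moved. The work goes in short steps, Python scripts to look and compute and a tool call to move; the robot and the scene stay as the last step left them, time stands still between calls to the robot, and variables do not carry over. Pictures are saved under pics/ and viewed, and the job is handed in when it is done.

Besides the shell and the picture viewer there is one more tool, called after "Call:" in YAML: its name, and indented under it one key for each argument. carry_out: Moves the arm, as the interface text tells. Its arguments: {"type":"object","properties":{"series":{"type":"string"},"grip_force":{"type":"number"}},"required":["series"]}

```bash
mkdir -p pics; ls; python3 - <<'E'
from bench import r,eyes,spotter
import cv2,numpy as np
print(r.get_obs(), r.tip_reach)
for n in("scene","top"):
    p=eyes.grab_frame(n); cv2.imwrite(f"pics/{n}0.png",p["color"])
    print(n,p["intrinsics"].tolist(),p["R"].tolist(),p["t"].tolist())
    for q in["lamp","lever_home","lever_push","handle_bar","lamp_button_top","lens_cap","swab_jar","marker_a","book"]:
        print(q,[(np.round(d["uv"],1).tolist(),round(d["confidence"],2)) for d in spotter.mark_of(p,q)[:3]])
E
```

```text
pics
{'clock': 0.0, 'joints': array([ 1.1868463 ,  0.47785484,  0.02239722,  1.55646394, -0.01151791,
        1.10932849, -0.083096  ]), 'qvel': array([ 0.00030823, -0.00083024, -0.00240469,  0.00013646, -0.00067431,
       -0.0001229 , -0.00120583]), 'tau': array([-2.19134258e-04, -5.96449256e+01,  1.60820883e+00, -2.81201720e+01,
        1.24727635e-02,  9.39546037e-03,  5.88094122e-05]), 'tcp_pos': array([ 0.18363985, -0.64892063,  0.23828486]), 'orientation': array([-3.10990356e+00, -4.31621017e-01,  6.56648892e-04]), 'contact_force': array([ 0.05082499,  0.2331911 , -0.80370621]), 'moment': array([ 0.01093721,  0.02534359, -0.00048218]), 'grip_width': 0.08565911480412228} 0.008
scene [[452.00114844257195, 0.0, 279.4778614517748], [0.0, 452.00114844257195, 204.20185075655326], [0.0, 0.0, 1.0]] [[0.7723770921752925, 0.6349773603460275, -0.015407119485190263], [0.5275649020073907, -0.6548526499260235, -0.5411499617063621], [-0.3537073672582633, 0.4098435783721102, -0.8407849544410103]] [-0.43104273102471125, -0.23866060067147848, 1.592225279927538]
lamp [([251.4, 225.0], 0.6)]
leve
[... 463 characters left out ...]
5326323], [0.0, 0.0, 1.0]] [[-0.024018062460333757, -0.9997053266235412, -0.003520311942194338], [-0.9765781078276865, 0.024215278941842232, -0.21379621039079302], [0.21381845567524563, -0.0016971111594773919, -0.9768719403413966]] [0.022104631500869835, 0.5600002948186256, 1.1401157726563653]
lamp [([308.0, 238.8], 0.89)]
lever_home [([325.1, 224.2], 0.74), ([369.4, 229.4], 0.15)]
lever_push [([330.9, 225.3], 0.5), ([124.4, 298.9], 0.23)]
handle_bar [([305.2, 209.1], 0.57)]
lamp_button_top [([274.2, 252.9], 0.65)]
lens_cap [([345.4, 250.2], 0.71)]
swab_jar [([243.8, 244.5], 0.71)]
marker_a [([370.6, 232.9], 0.75), ([437.9, 253.1], 0.72), ([292.2, 146.3], 0.52)]
book [([295.6, 142.0], 0.84)]
```

View pics/scene0.png

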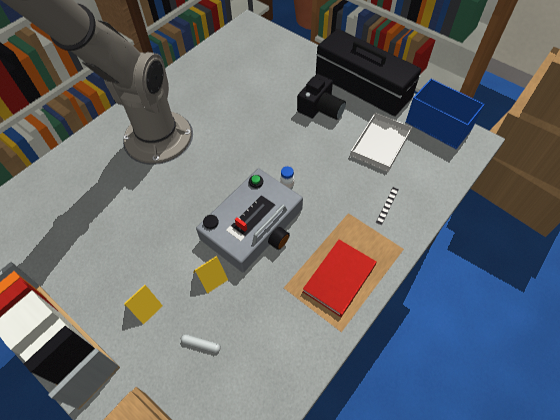

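View pics/top0.png

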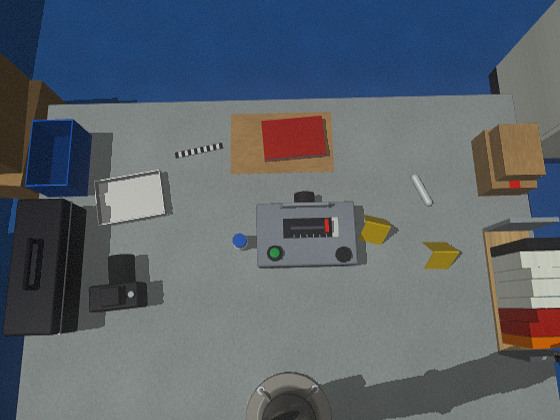

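```bash
cat > h.py <<'E'
import numpy as np,cv2
from scipy.optimize import least_squares
from scipy.spatial.transform import Rotation as Ro
def proj(p,X):
    c=np.atleast_2d(X)@np.array(p["R"]).T+np.array(p["t"]); u=c@np.array(p["intrinsics"]).T
    return u[:,:2]/u[:,2:]
def lamp2w(P,q): # q x,y,yaw
    c,s=np.cos(q[2]),np.sin(q[2]); P=np.atleast_2d(P)
    return np.c_[q[0]+c*P[:,0]-s*P[:,1],q[1]+s*P[:,0]+c*P[:,1],P[:,2]]
PT={"lamp":[0,0,0],"lever_home":[.015,-.055,.08],"lever_push":[.015,-.060,.097],"handle_bar":[.076,0,.112],"lamp_button_top":[-.055,.09,.102]}
E
python3 - <<'E'
from h import *
from bench import eyes,spotter
T={"lamp":[308,238.8],"lever_home":[325.1,224.2],"lever_push":[330.9,225.3],"handle_bar":[305.2,209.1],"lamp_button_top":[274.2,252.9]}
S={"lamp":[251.4,225],"lever_push":[239.7,222.8],"handle_bar":[267.9,223.9],"lamp_button_top":[255.1,179.7]}
pt,ps=eyes.grab_frame("top"),eyes.grab_frame("scene")
def f(q):
    return np.concatenate([(proj(p,lamp2w(PT[k],q))[0]-v) for p,D in((pt,T),(ps,S)) for k,v in D.items()])
for y0 in(0,1.5,3,-1.5):
    s=least_squares(f,[.6,0,y0],loss="soft_l1"); print(s.x,s.cost,s.fun.round(1))
b=min((least_squares(f,[.6,0,y],loss="soft_l1") for y in(0,1.5,3,-1.5)),key=lambda s:s.cost).x
np.save("lamp.npy",b)
for n,p in(("top",pt),("scene",ps)):
    im=cv2.resize(p["color"],None,fx=4,fy=4,interpolation=cv2.INTER_CUBIC)
    def L(P):
        uv=((proj(p,lamp2w(np.array(P),b))+.5)*4-.5).round().astype(int); cv2.polylines(im,[uv.reshape(-1,1,2)],True,(0,255,255),1)
    L([[-.09,-.14,.08],[.09,-.14,.08],[.09,.14,.08],[-.09,.14,.08]])
    L([[-.003,-.06,.113],[.033,-.06,.113],[.033,-.05,.113],[-.003,-.05,.113]])
    a=np.linspace(0,6.28,40); L(np.c_[-.055+.014*np.cos(a),.09+.014*np.sin(a),0*a+.102])
    L([[.076,-.07,.117],[.076,.07,.117]])
    c=((proj(p,lamp2w([0,0,.08],b))[0])*4).astype(int)
    im=im[max(0,c[1]-300):c[1]+300,max(0,c[0]-400):c[0]+400]; cv2.imwrite(f"pics/fit_{n}.png",im)
E
```

```text
[ 0.49564826 -0.06277538  0.00710741] 19.43481789101549 [-3.1 -1.9  0.6  2.5 -2.8  0.2  0.7 -5.6  0.6 -0.8 -0.5 -0.  -1.1  2.2
  0.6 -4.4 -0.8 -1.8]
[ 0.49564826 -0.06277538  0.0071074 ] 19.434817891015435 [-3.1 -1.9  0.6  2.5 -2.8  0.2  0.7 -5.6  0.6 -0.8 -0.5 -0.  -1.1  2.2
  0.6 -4.4 -0.8 -1.8]
[ 0.49564826 -0.06277538  0.00710739] 19.434817891015456 [-3.1 -1.9  0.6  2.5 -2.8  0.2  0.7 -5.6  0.6 -0.8 -0.5 -0.  -1.1  2.2
  0.6 -4.4 -0.8 -1.8]
[ 0.49564826 -0.06277538  0.0071074 ] 19.4348178910153 [-3.1 -1.9  0.6  2.5 -2.8  0.2  0.7 -5.6  0.6 -0.8 -0.5 -0.  -1.1  2.2
  0.6 -4.4 -0.8 -1.8]
```

View fits.

View pics/fit_top.png

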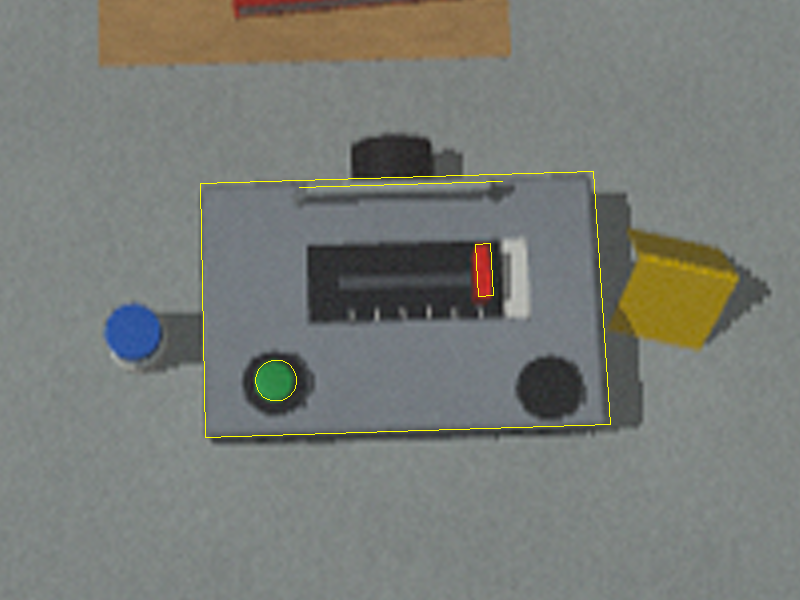

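View pics/fit_scene.png

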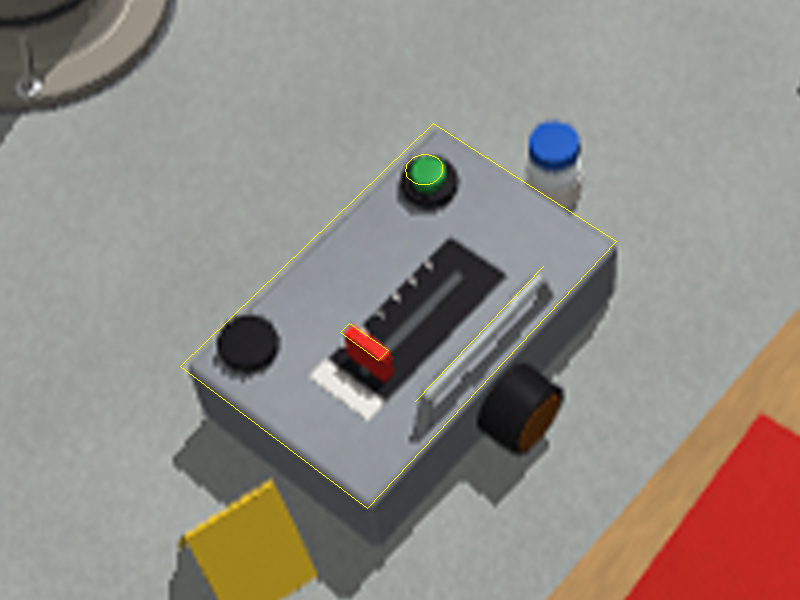

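```bash
cat >> h.py <<'E'
a_=np.linspace(0,2*np.pi,60)
GB=np.vstack([np.c_[-.055+.014*np.cos(a_),.09+.014*np.sin(a_),0*a_+z] for z in(.0925,.102)])
def tab(tr,zb=.081): return np.array([[x,y,z] for x in(-.003,.033) for y in(-.06+tr,-.05+tr) for z in(zb,.113)])
def hullc(uv):
    h=cv2.convexHull(uv.astype(np.float32)); m=cv2.moments(h); return np.array([m["m10"],m["m01"]])/m["m00"]
def blobs(p):
    im=p["color"].astype(int); B,G,R=im[...,0],im[...,1],im[...,2]
    out={}
    c0=proj(p,[0.4956,-.0628,.08])[0]
    yy,xx=np.mgrid[:420,:560]; near=np.hypot(xx-c0[0],yy-c0[1])<60
    for k,w in(("red",np.clip((R-np.maximum(B,G)-20)/100,0,1)),("green",np.clip((G-np.maximum(R,B)-20)/50,0,1))):
        w=w*near; out[k]=np.array([(xx*w).sum(),(yy*w).sum()])/max(w.sum(),1e-9); out[k+"n"]=w.sum()
    return out
E
python3 - <<'E'
from h import *
from bench import eyes,spotter
P=[eyes.grab_frame("top"),eyes.grab_frame("scene")]
Bs=[blobs(p) for p in P]; print(Bs)
def f(q,s=range(2)):
    return np.concatenate([np.r_[hullc(proj(P[i],lamp2w(GB,q)))-Bs[i]["green"],hullc(proj(P[i],lamp2w(tab(0),q)))-Bs[i]["red"]] for i in s])
for s in([0,1],[0],[1]):
    o=least_squares(f,np.load("lamp.npy"),args=(s,),diff_step=1e-4); print(o.x,o.fun.round(2))
    if s==[0,1]: np.save("lamp.npy",o.x); b=o.x
for n,p in(("top",P[0]),("scene",P[1])):
    im=cv2.resize(p["color"],None,fx=4,fy=4,interpolation=cv2.INTER_CUBIC)
    def L(Q):
        uv=((proj(p,lamp2w(np.array(Q),b))+.5)*4-.5).round().astype(int); cv2.polylines(im,[uv.reshape(-1,1,2)],True,(0,255,255),1)
    L([[-.09,-.14,.08],[.09,-.14,.08],[.09,.14,.08],[-.09,.14,.08]])
    L([[-.003,-.06,.113],[.033,-.06,.113],[.033,-.05,.113],[-.003,-.05,.113]])
    L(GB[60:]); L([[.076,-.07,.117],[.076,.07,.117]])
    c=((proj(p,lamp2w([0,0,.08],b))[0])*4).astype(int)
    im=im[c[1]-225:c[1]+225,c[0]-250:c[0]+250]; cv2.imwrite(f"pics/fit2_{n}.png",im)
E
```

```text
[{'red': array([327.60722232, 225.41468424]), 'redn': np.float64(58.43000000000001), 'green': array([274.07901391, 252.39222503]), 'greenn': np.float64(63.28)}, {'red': array([242.24326521, 225.24535532]), 'redn': np.float64(86.12), 'green': array([255.3599704 , 178.64039956]), 'greenn': np.float64(54.06)}]
[ 0.49820255 -0.06222575  0.0155166 ] [ 0.7  -0.74 -1.55 -0.98 -0.45  0.46 -1.5  -1.1 ]
[ 0.49535439 -0.0637132  -0.00502738] [ 0.83 -0.37 -0.83  0.41]
[ 0.50157774 -0.06093346  0.03807788] [-0.11  0.7   0.1  -0.61]
```

```bash
python3 -c "
import cv2;a=cv2.imread('pics/fit2_top.png')[:,:400];b=cv2.imread('pics/fit2_scene.png')[:,:400]
import numpy as np;a=cv2.imread('pics/fit2_top.png')[:,25:425];b=cv2.imread('pics/fit2_scene.png')[:,50:450];cv2.imwrite('pics/fit2.png',np.hstack([a,b]))"
```

```text
(no output)
```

View pics/fit2.png

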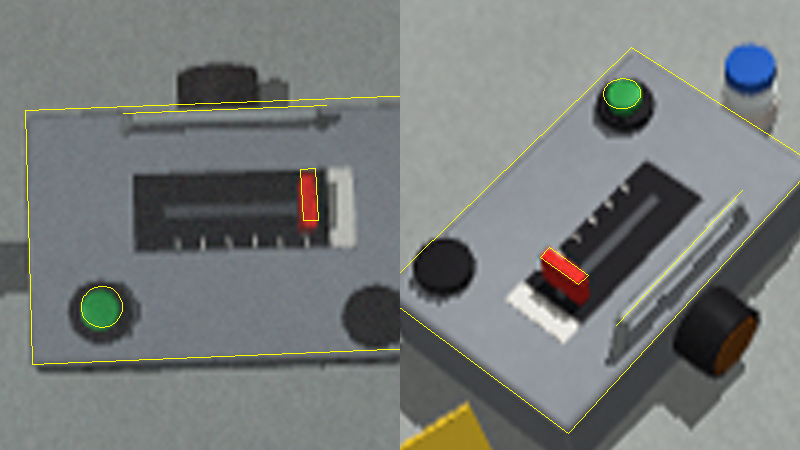

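```bash
python3 - <<'E'
from h import *
from bench import eyes,spotter
P=[eyes.grab_frame("top"),eyes.grab_frame("scene")]
for p,(u,v) in zip(P,((328,225),(241,224))):
    print(v-10,u-9);print(p["color"][v-10:v+11,u-9:u+10,2]-0)
p=P[0]
print(p["color"][222:240,275:340,1][::3])
E
```

```text
215 319
[[115 108 111 114 116 118 116 113 115 116 114 113 115 113 116 118 114 117
  112]
 [115 113 116 117 119 119 114 121 116 120 109 109 112 117 122 120 118 128
  121]
 [100  98  99 101  95  98  92  96  90  93  77  80 110 155 152 153 153 163
  141]
 [ 37  41  43  44  40  34  99 102 102  63  43  40 105 182 181 181 182 182
  154]
 [ 43  52  44  46  43  54 172 172 170  99  48  37 104 185 180 178 181 179
  167]
 [ 49  48  47  47  43  79 197 189 191  94  38  37  97 157 155 180 177 180
  183]
 [ 46  41  48  48  41 110 195 184 188 113  38  41  63 105 101 178 178 180
  180]
 [ 45  50  48  48  42 123 196 189 188 141  41  40  58 110 104 183 177 178
  181]
 [ 50  54  50  41  41 105 195 186 189 152  44  34  53 107 101 179 179 181
  180]
 [ 44  45  43  46  40 111 188 187 189 147  41  38  53 114  99 179 178 179
  184]
 [ 53  55  50  53  55 108 185 184 186 171  46  43  48 109 103 182 179 179
  180]
 [ 65  69  69  67  67 110 193 186 186 207  46  35  52 107 105 183 179 179
  182]
 [ 78  73  73  76  73 104 187 189 184 203  47  38  35 114 103 183 177 176
  183]
 [ 60  66  68  68  64  93 163 188 187 2
[... 3234 characters left out ...]
  48  52  44  43  48  48  44  47  48  48
   49  50  48  48  45  47  47  48  46  49  48  46  50  46  44  49  45  47
   39  45  33  95 100 183 182 179 182 152 123]
 [123 117 125 119 124 121 127 127  73  45  53  50  51  48  45  53  44  47
   53  64  48  47  48  45  44  87  48  49  48  45  46  83  61  45  49  54
   43  47 120  48  49  46  49  48  88  63  45  46  46  44  69  96  45  52
   42  49  29 150 187 181 181 181 180 156 123]
 [121 123 123 119 122 120 123 127  84  51  51  48  50  51  65  64  59  62
   74  97  65  63  62  58  72 135  71  76  72  70  72  81 104  90  89  90
   88  90 109  89  91  90  97  94 111 112  98  92  97  93  94 114 102 107
  102 103 101 117 124 117 129 130 131 112 125]]
```

```bash
cat >> h.py <<'E'
def redtop(p,c=None,thr=0.6):
    im=p["color"].astype(float); B,G,R=im[...,0],im[...,1],im[...,2]
    c0=proj(p,[0.4956,-.0628,.09])[0]
    yy,xx=np.mgrid[:420,:560]; d=R-np.maximum(B,G)
    near=(np.hypot(xx-c0[0],yy-c0[1])<(28)); full=np.percentile(d[near],99.3)
    lo=.45*full; w=np.clip((d-lo)/(full-lo),0,1)*near
    return np.array([(xx*w).sum(),(yy*w).sum()])/w.sum(), w.sum()
def tabtop(tr): return tab(tr)[1::2]
E
python3 - <<'E'
from h import *
from bench import eyes,spotter
P=[eyes.grab_frame("top"),eyes.grab_frame("scene")]
R_=[redtop(p) for p in P]; print(R_)
Gm=[blobs(p)["green"] for p in P]
def f(q,s=range(2)):
    return np.concatenate([np.r_[hullc(proj(P[i],lamp2w(GB,q)))-Gm[i],hullc(proj(P[i],lamp2w(tabtop(0),q)))-R_[i][0]] for i in s])
for s in([0,1],[0],[1]):
    o=least_squares(f,np.load("lamp.npy"),args=(s,),diff_step=1e-4); print(o.x,o.fun.round(2))
    if s==[0,1]: np.save("lamp.npy",o.x); b=o.x
for k,v in PT.items(): print(k,lamp2w(v,b))
print("cam pos",[(-np.array(p["R"]).T@p["t"]).round(2) for p in P])
E
```

```text
[(array([326.385552  , 225.16813283]), np.float64(43.3459595959596)), (array([240.26904527, 221.58736161]), np.float64(36.059288537549406))]
[ 0.49618689 -0.06123754  0.00340103] [ 0.1  -0.37 -0.   -0.76 -0.32 -0.05 -0.52 -0.95]
[ 0.49450516 -0.06118303 -0.00337926] [-0.05  0.02  0.05 -0.02]
[ 0.49841049 -0.06175748  0.0080224 ] [-0.04  0.42  0.03 -0.37]
lamp [[ 0.49618689 -0.06123754  0.        ]]
lever_home [[ 0.51137386 -0.11618621  0.08      ]]
lever_push [[ 0.51139087 -0.12118618  0.097     ]]
handle_bar [[ 0.57218646 -0.06097906  0.112     ]]
lamp_button_top [[0.44088112 0.02857488 0.102     ]]
cam pos [array([0.3 , 0.01, 1.23]), array([ 1.02, -0.54,  1.2 ])]
```

Call:
carry_out:
  series: "0 0 0 0.138 0; 0 0 0 0.138 0; 2.6 -4 0 0 0; 2.6 -4 0 0 0; 2.6 -4 0 0 0; 2.6 -4 0 0 0; 2.6 -4 0 0 0; 2.6 -4 0 0 0"
  grip_force: 20

```text
clock: 2.4
tcp_pos: [0.3407, -0.4082, 0.2396]
orientation: [3.141, -0.0, 0.001]
contact_force: [1.2, 0.1, -0.2]
grip_width: 0.0001
```

Call:
carry_out:
  series: "2.8 -4 0 0 0; 2.8 -4 0 0 0; 2.8 -4 0 0 0; 2.8 -4 0 0 0; 2.8 -4 0 0 0; 2.8 -4 0 0 0; 0.2 -0.6 0 0 0; 0 0 0 0 0"

```text
clock: 3.4
tcp_pos: [0.5098, -0.1636, 0.2393]
orientation: [3.141, 0.001, -0.0]
contact_force: [0.1, -1.1, -0.3]
grip_width: 0.0003
```

```bash
python3 - <<'E'
from h import *
from bench import r,eyes,spotter
o=r.get_obs(); print(o["clock"],o["tcp_pos"],o["orientation"],o["joints"])
b=np.load("lamp.npy")
ims=[]
for n in("top","scene"):
    p=eyes.grab_frame(n); t=o["tcp_pos"]+[0,0,-.008]
    c=proj(p,t)[0]; print(n,c)
    im=cv2.resize(p["color"],None,fx=3,fy=3,interpolation=cv2.INTER_CUBIC)
    cc=(c*3).astype(int); cv2.drawMarker(im,tuple(cc.tolist()),(255,0,255),0,15,1)
    c=(proj(p,lamp2w([0,-.07,.1],b))[0]*3).astype(int); ims.append(im[c[1]-240:c[1]+240,c[0]-200:c[0]+200])
cv2.imwrite("pics/a1.png",np.hstack(ims))
E
```

```text
3.4 [ 0.50978648 -0.16356671  0.2392554 ] [ 3.14134234e+00  9.01647284e-04 -4.25808924e-04] [ 0.3667026   0.25868926 -0.2051923   1.87800694  0.06188922  1.01117961
 -1.43496193]
top [350.66274367 215.65844242]
scene [222.61829149 209.01603245]
```

View pics/a1.png

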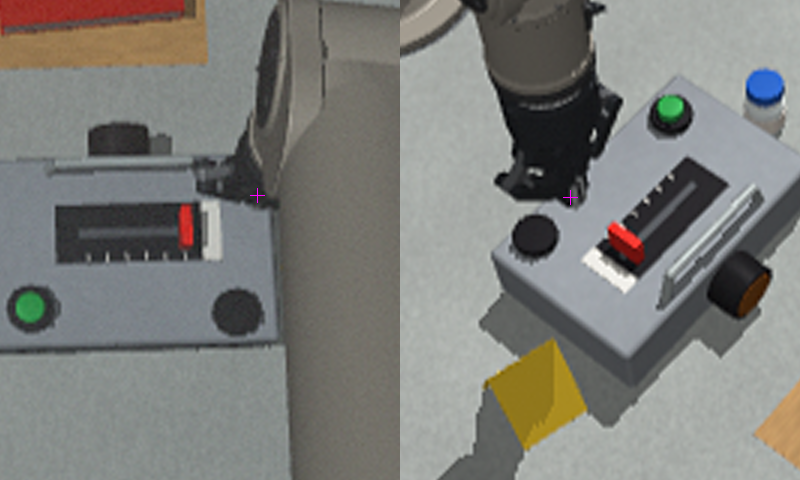

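Call:
carry_out:
  series: "0.1 0 3 0 0; 0 0 4 0 0; 0 0 3 0 0; 0 0 2 0 0; 0 0 1 0 0; 0 0 0.5 0 0; 0 0 0.5 0 0; 0 0 0 0 0"

```text
clock: 4.5
tcp_pos: [0.511, -0.1637, 0.0995]
orientation: [3.141, -0.0, 0.001]
contact_force: [0.6, -0.1, 0.9]
grip_width: 0.0002
```

```bash
cat > look.py <<'E'
import sys
from h import *
from bench import r,eyes,spotter
o=r.get_obs(); print(o["clock"],o["tcp_pos"].round(4),o["contact_force"].round(2))
b=np.load("lamp.npy"); ims=[]
for n in("top","scene"):
    p=eyes.grab_frame(n)
    im=cv2.resize(p["color"],None,fx=4,fy=4,interpolation=cv2.INTER_CUBIC)
    c=((proj(p,o["tcp_pos"]+[0,0,-.008])[0]+.5)*4).astype(int); cv2.drawMarker(im,tuple(c.tolist()),(255,0,255),0,15,1)
    c=(proj(p,lamp2w([0,-.03,.1],b))[0]*4).astype(int); ims.append(im[c[1]-240:c[1]+240,c[0]-200:c[0]+200])
    rt,w=redtop(p)
    f=lambda q:hullc(proj(p,lamp2w(tabtop(q[0]),b)))-rt
    s=least_squares(f,[.02],diff_step=1e-3); print(n,"travel est",s.x.round(4),s.fun.round(2),w.round(1))
cv2.imwrite(f"pics/{sys.argv[1]}.png",np.hstack(ims))
E
python3 look.py a2
```

```text
4.5 [ 0.511  -0.1637  0.0995] [ 0.61 -0.11  0.87]
top travel est [0.] [-0.11 -4.06] 22.9
scene travel est [-0.0007] [-2.34 -2.34] 29.4
```

View pics/a2.png

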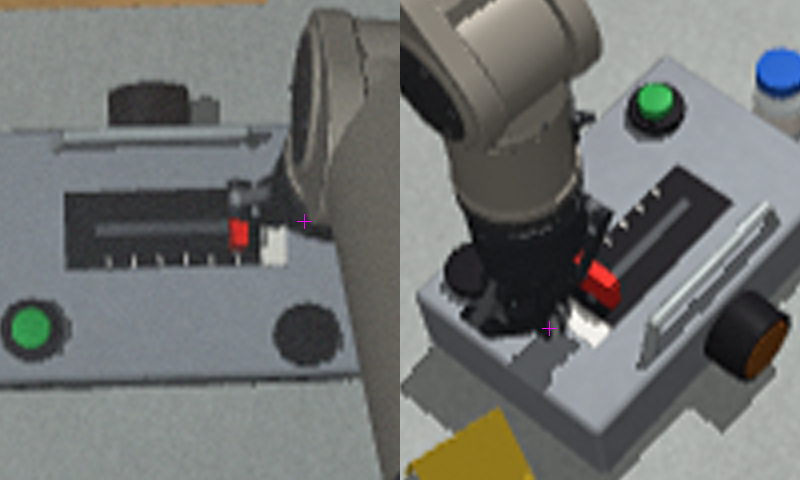

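Call:
carry_out:
  series: "0 -0.5 0 0 0; 0 -0.5 0 0 0; 0 -0.4 0 0 0; 0 -0.3 0 0 0; 0 -0.2 0 0 0; 0 0 0 0 0"

```text
clock: 5.35
tcp_pos: [0.5109, -0.1444, 0.0993]
orientation: [3.142, -0.0, 0.0]
contact_force: [-0.3, -0.4, -0.2]
grip_width: 0.0002
```

Call:
carry_out:
  series: "0 -0.2 0 0 0; 0 0 0 0 0"

```text
clock: 5.6
tcp_pos: [0.5109, -0.1425, 0.0993]
orientation: [-3.142, 0.0, -0.0]
contact_force: [-0.4, 0.0, 0.2]
grip_width: 0.0001
```

Call:
carry_out:
  series: "0 -0.2 0 0 0; 0 0 0 0 0"

```text
clock: 5.85
tcp_pos: [0.511, -0.1404, 0.0993]
orientation: [-3.141, -0.0, -0.0]
contact_force: [0.0, -0.2, -0.3]
grip_width: 0.0
```

Call:
carry_out:
  series: "0 -0.2 0 0 0; 0 0 0 0 0"

```text
clock: 6.1
tcp_pos: [0.511, -0.1384, 0.0993]
orientation: [-3.142, -0.0, -0.0]
contact_force: [-0.2, -0.0, -0.0]
grip_width: 0.0
```

```bash
python3 look.py a3
```

```text
6.1 [ 0.511  -0.1384  0.0993] [-0.25 -0.01 -0.04]
top travel est [0.0012] [-0.15 -5.54] 24.8
scene travel est [-0.0025] [-4.08 -4.06] 42.0
```

View pics/a3.png

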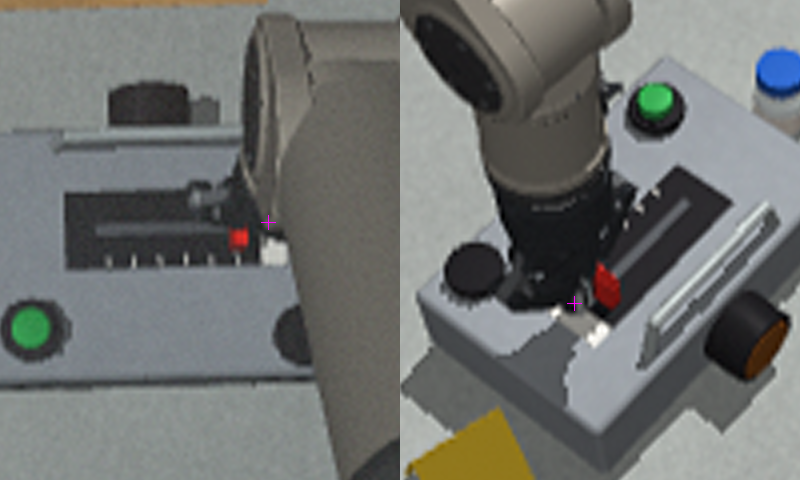

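Call:
carry_out:
  series: "0 -0.2 0 0 0; 0 0 0 0 0"

```text
clock: 6.45
tcp_pos: [0.511, -0.1363, 0.0993]
orientation: [-3.141, -0.0, -0.0]
contact_force: [-0.0, -0.4, -0.4]
grip_width: -0.0002
```

Call:
carry_out:
  series: "0 -0.2 0 0 0; 0 0 0 0 0"

```text
clock: 6.7
tcp_pos: [0.5109, -0.1349, 0.0993]
orientation: [3.141, -0.001, 0.0]
contact_force: [-0.0, -1.9, 0.5]
grip_width: 0.0001
```

Call:
carry_out:
  series: "0 -0.2 0 0 0; 0 0 0 0 0"

```text
clock: 6.95
tcp_pos: [0.5109, -0.1332, 0.0993]
orientation: [3.141, -0.001, 0.0]
contact_force: [-1.2, -3.9, -0.1]
grip_width: -0.0001
```

Call:
carry_out:
  series: "0 -0.2 0 0 0; 0 0 0 0 0"

```text
clock: 7.2
tcp_pos: [0.5109, -0.1312, 0.0993]
orientation: [3.141, -0.001, 0.0]
contact_force: [-0.0, -4.1, -0.6]
grip_width: 0.0001
```

Call:
carry_out:
  series: "0 -0.2 0 0 0; 0 0 0 0 0"

```text
clock: 7.45
tcp_pos: [0.5109, -0.1286, 0.0993]
orientation: [-3.142, 0.0, -0.0]
contact_force: [0.4, -3.2, -0.8]
grip_width: 0.0
```

Call:
carry_out:
  series: "0 -0.2 0 0 0; 0 0 0 0 0"

```text
clock: 7.7
tcp_pos: [0.511, -0.1252, 0.0993]
orientation: [-3.14, -0.002, 0.0]
contact_force: [-0.0, 0.3, 0.1]
grip_width: 0.0003
```

Call:
carry_out:
  series: "0 -0.2 0 0 0; 0 -0.2 0 0 0; 0 0 0 0 0"

```text
clock: 8.07
tcp_pos: [0.511, -0.1222, 0.0993]
orientation: [-3.141, -0.001, -0.0]
contact_force: [0.6, 0.0, -0.1]
grip_width: -0.0003
```

Call:
carry_out:
  series: "0 -0.2 0 0 0; 0 0 0 0 0"

```text
clock: 8.32
tcp_pos: [0.511, -0.1204, 0.0993]
orientation: [-3.142, 0.0, -0.0]
contact_force: [0.2, -0.5, -1.4]
grip_width: 0.0001
```

Call:
carry_out:
  series: "0 -0.2 0 0 0; 0 0 0 0 0"

```text
clock: 8.57
tcp_pos: [0.511, -0.1184, 0.0993]
orientation: [-3.142, -0.0, -0.0]
contact_force: [-1.0, -0.1, -0.1]
grip_width: 0.0005
```

Call:
carry_out:
  series: "0 -0.2 0 0 0; 0 0 0 0 0"

```text
clock: 8.82
tcp_pos: [0.5109, -0.1169, 0.0993]
orientation: [3.141, -0.001, 0.0]
contact_force: [1.3, -1.7, -0.4]
grip_width: -0.0
```

Call:
carry_out:
  series: "0 -0.2 0 0 0; 0 0 0 0 0"

```text
clock: 9.07
tcp_pos: [0.5109, -0.1152, 0.0993]
orientation: [3.141, -0.001, 0.0]
contact_force: [-0.4, -4.3, 0.4]
grip_width: -0.0001
```

Call:
carry_out:
  series: "0 -0.2 0 0 0; 0 0 0 0 0"

```text
clock: 9.32
tcp_pos: [0.5109, -0.1132, 0.0993]
orientation: [3.141, -0.001, 0.0]
contact_force: [0.3, -5.7, -0.5]
grip_width: 0.0001
```

Call:
carry_out:
  series: "0 -0.2 0 0 0; 0 0 0 0 0"

```text
clock: 9.57
tcp_pos: [0.5109, -0.1106, 0.0993]
orientation: [3.142, -0.001, 0.0]
contact_force: [-0.4, -3.2, 0.0]
grip_width: -0.0001
```

Exactly on the expected pattern (contact at −0.1178). Continue.

Call:
carry_out:
  series: "0 -0.2 0 0 0; 0 0 0 0 0"

```text
clock: 9.82
tcp_pos: [0.511, -0.1072, 0.0993]
orientation: [-3.14, -0.002, -0.0]
contact_force: [-0.1, -0.4, 0.8]
grip_width: -0.0002
```

Call:
carry_out:
  series: "0 -0.2 0 0 0; 0 0 0 0 0"

```text
clock: 10.07
tcp_pos: [0.511, -0.106, 0.0993]
orientation: [-3.141, -0.001, 0.0]
contact_force: [0.0, 0.0, -0.5]
grip_width: -0.0002
```

Call:
carry_out:
  series: "0 -0.2 0 0 0; 0 0 0 0 0"

```text
clock: 10.32
tcp_pos: [0.511, -0.1043, 0.0993]
orientation: [-3.141, -0.0, -0.0]
contact_force: [0.3, 0.6, -0.3]
grip_width: 0.0001
```

Call:
carry_out:
  series: "0 -0.2 0 0 0; 0 0 0 0 0"

```text
clock: 10.58
tcp_pos: [0.511, -0.1024, 0.0993]
orientation: [-3.142, 0.0, -0.0]
contact_force: [0.1, -0.2, 0.0]
grip_width: -0.0
```

```bash
python3 look.py a4
```

```text
10.575 [ 0.511  -0.1024  0.0993] [ 0.12 -0.18  0.02]
top travel est [0.0369] [-0.15 -5.31] 22.3
scene travel est [0.0327] [-4.12 -4.1 ] 43.8
```

View pics/a4.png

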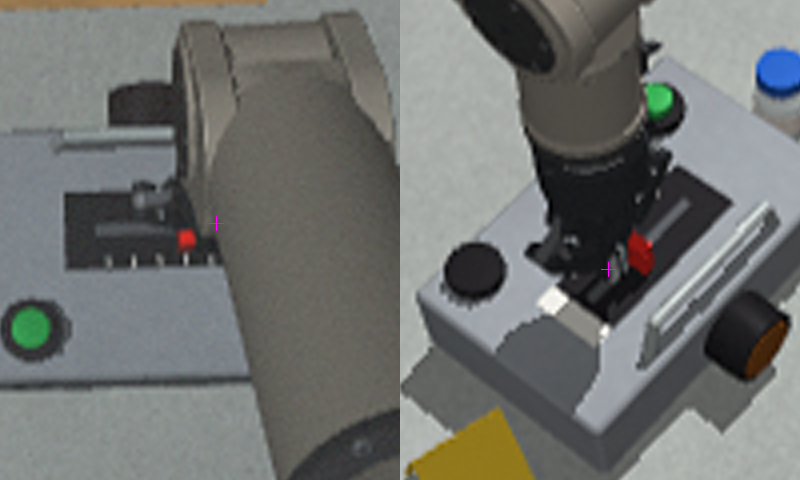

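Lever tab at second tick (187,238 in left crop), travel ≈36 mm; two clicks done. One more.

Call:
carry_out:
  series: "0 -0.2 0 0 0; 0 0 0 0 0"

```text
clock: 10.92
tcp_pos: [0.5109, -0.1004, 0.0993]
orientation: [-3.141, -0.0, 0.0]
contact_force: [-0.4, -0.2, -1.6]
grip_width: 0.0003
```

Call:
carry_out:
  series: "0 -0.2 0 0 0; 0 0 0 0 0"

```text
clock: 11.18
tcp_pos: [0.5109, -0.0988, 0.0993]
orientation: [3.141, -0.001, 0.0]
contact_force: [-0.3, -1.3, -0.5]
grip_width: -0.0003
```

Call:
carry_out:
  series: "0 -0.2 0 0 0; 0 0 0 0 0"

```text
clock: 11.42
tcp_pos: [0.5109, -0.0972, 0.0993]
orientation: [3.141, -0.001, 0.0]
contact_force: [0.4, -3.6, -0.2]
grip_width: -0.0001
```

Call:
carry_out:
  series: "0 -0.2 0 0 0; 0 0 0 0 0"

```text
clock: 11.68
tcp_pos: [0.5109, -0.0952, 0.0994]
orientation: [3.141, -0.001, 0.0]
contact_force: [0.2, -4.2, -0.0]
grip_width: -0.0002
```

Call:
carry_out:
  series: "0 -0.2 0 0 0; 0 0 0 0 0"

```text
clock: 11.92
tcp_pos: [0.5109, -0.0926, 0.0993]
orientation: [-3.142, 0.0, 0.0]
contact_force: [-0.4, -3.6, 0.9]
grip_width: -0.0002
```

Call:
carry_out:
  series: "0 -0.2 0 0 0; 0 0 0 0 0"

```text
clock: 12.18
tcp_pos: [0.511, -0.0892, 0.0993]
orientation: [-3.14, -0.002, -0.0]
contact_force: [0.3, 0.6, -0.2]
grip_width: -0.0001
```

```bash
python3 look.py a5
```

```text
12.175 [ 0.511  -0.0892  0.0993] [ 0.32  0.61 -0.16]
top travel est [0.0531] [-0.15 -5.3 ] 21.3
scene travel est [0.051] [-3.45 -3.44] 44.9
```

View pics/a5.png

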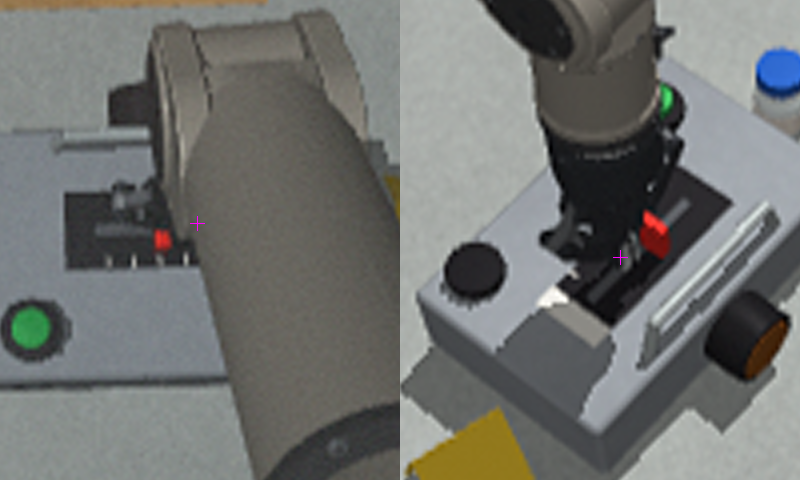

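Third click felt; tab sits at the third tick. Back off and rise.

Call:
carry_out:
  series: "0 0.5 0 0 0; 0 0.5 0 0 0; 0 0.5 -1 0 0; 0 0 -2 0 0; 0 0 -3 0 0; -2 0 -3 0 0; -3 0 0 0 0; 0 0 0 0 0"

```text
clock: 13.28
tcp_pos: [0.4593, -0.1062, 0.1901]
orientation: [3.141, -0.002, -0.0]
contact_force: [0.9, -0.8, 0.1]
grip_width: 0.0002
```

Call:
carry_out:
  series: "-2 -3 0 0 0; 0 -4 0 0 0; 0 -3.5 0 0 0; 0 -2.5 0 0 0; 0 0 0 0 0"

```text
clock: 13.9
tcp_pos: [0.4418, 0.0264, 0.1897]
orientation: [-3.141, -0.005, -0.002]
contact_force: [0.3, -0.1, 0.6]
grip_width: 0.0001
```

```bash
python3 look.py a6
```

```text
13.9 [0.4418 0.0264 0.1897] [ 0.32 -0.14  0.58]
top travel est [0.0543] [-0.01 -0.47] 43.9
scene travel est [0.0531] [-0.75 -0.75] 36.6
```

View pics/a6.png

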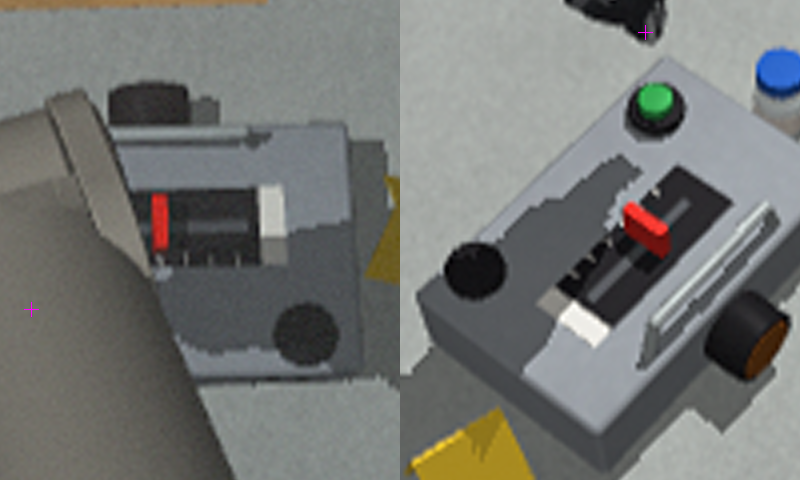

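Call:
carry_out:
  series: "0 -0.2 2 0 0; 0 0 2 0 0; 0 0 2 0 0; 0 0 1 0 0; 0 0 0 0 0"

```text
clock: 14.62
tcp_pos: [0.4408, 0.0257, 0.1189]
orientation: [3.141, -0.002, -0.002]
contact_force: [-0.4, 1.3, 0.2]
grip_width: 0.0001
```

```bash
python3 look.py a7
```

```text
14.625 [0.4408 0.0257 0.1189] [-0.42  1.34  0.19]
top travel est [0.0543] [-0.01 -0.39] 43.6
scene travel est [0.053] [-0.72 -0.71] 37.4
```

View pics/a7.png

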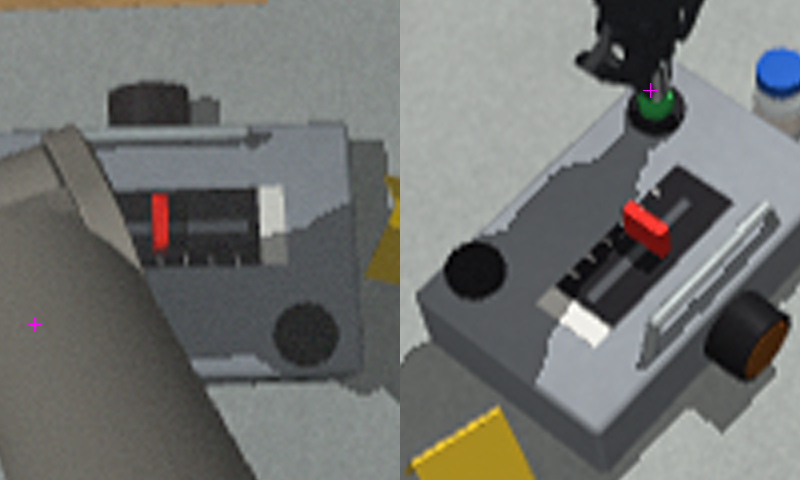

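Fingertip just above the green button (650,90 in the right crop). Press in small steps.

Call:
carry_out:
  series: "0 -0.2 0.5 0 0; 0 0 0.3 0 0; 0 0 0 0 0"

```text
clock: 15.1
tcp_pos: [0.4408, 0.0285, 0.1112]
orientation: [3.142, 0.0, -0.001]
contact_force: [-0.2, -0.4, 1.5]
grip_width: -0.0001
```

Call:
carry_out:
  series: "0 0 0.3 0 0; 0 0 0 0 0"

```text
clock: 15.35
tcp_pos: [0.4412, 0.0285, 0.1083]
orientation: [-3.142, 0.0, -0.001]
contact_force: [0.1, 0.3, 2.0]
grip_width: -0.0002
```

Call:
carry_out:
  series: "0 0 0.3 0 0; 0 0 0 0 0"

```text
clock: 15.6
tcp_pos: [0.4412, 0.0285, 0.1053]
orientation: [-3.142, 0.0, -0.001]
contact_force: [-0.1, -0.2, 4.5]
grip_width: 0.0001
```

Call:
carry_out:
  series: "0 0 0.2 0 0; 0 0 0 0 0"

```text
clock: 15.85
tcp_pos: [0.4412, 0.0285, 0.1039]
orientation: [3.141, -0.001, 0.001]
contact_force: [-2.4, 0.9, 12.4]
grip_width: -0.0002
```

Force rose past 5 N to 12 N: bottomed. Release.

Call:
carry_out:
  series: "0 0 -0.5 0 0; 0 0 -1 0 0; 0 0 -2 0 0; 0 0 -3 0 0; 0 0 -3 0 0; 0 0 -3 0 0; 0 4 0 0 0; 0 4 0 0 0"

```text
clock: 16.85
tcp_pos: [0.4408, -0.0523, 0.229]
orientation: [3.141, 0.002, 0.001]
contact_force: [0.2, 0.3, -0.4]
grip_width: 0.0001
```

Call:
carry_out:
  series: "0 5 0 0 0; 0 5 0 0 0; 0 5 0 0 0; 0 5 0 0 0; 0 4 0 0 0; 0 0 0 0 0"

```text
clock: 17.6
tcp_pos: [0.4396, -0.2949, 0.2282]
orientation: [3.141, -0.009, -0.001]
contact_force: [-0.4, -0.1, -0.1]
grip_width: -0.0001
```

```bash
python3 look.py a8; python3 - <<'E'
from h import *
from bench import eyes
for n in("top","scene"): print(blobs(eyes.grab_frame(n))["green"])
E
```

```text
17.6 [ 0.4396 -0.2949  0.2282] [-0.43 -0.12 -0.09]
top travel est [0.0542] [-0.01 -0.45] 43.8
scene travel est [0.0532] [-0.72 -0.72] 35.5
[274.10072816 252.39381068]
[255.35583942 178.65875912]
```

View pics/a8.png

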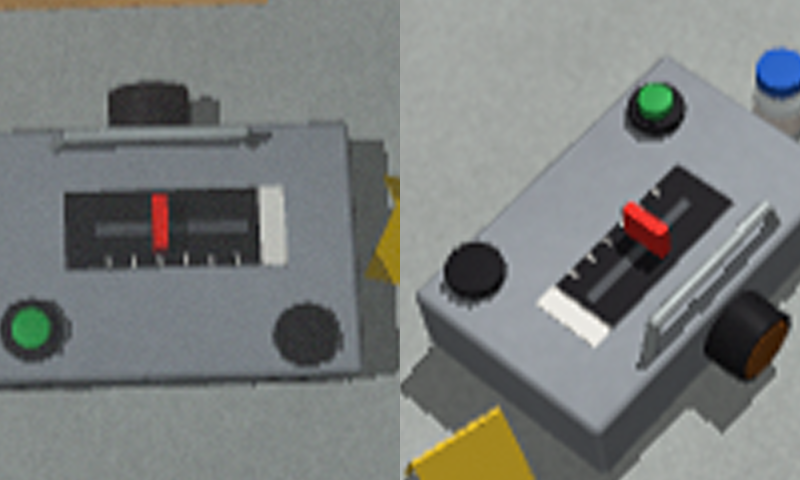

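The lever is at the third tick after home (160,225 left crop), the button is up at its original pixels, and the lamp hasn't moved.

```bash
python3 -c "
from bench import r
print(r.hand_in())"
```

```text
the job is handed in; nothing more can be done
None
```

The lever is seated at the third click and the green button has been pressed fully down and has come back up. I handed the job in at about 18 s on the robot's clock. The hand-in gives no verdict.

- **Lever:** I pushed it from home with the shut fingertip in 2 mm steps. I felt three clicks, each building to about 4–6 N and then dropping to zero, 18 mm apart. I stopped at the third, and the fingertip never came within 15 mm of the point where it would have carried the lever past its limit. The last pictures put the travel at 54.2 mm (top camera) and 53.2 mm (scene camera), with the tab at the third tick after home.
- **Button:** I pressed until the force rose past its 5 N spring to 12 N, which means it had bottomed, then released it. It is back at its starting place in the pictures.
- **Light and table:** The button's image position agrees with the first pictures to within 0.02 pixel in both cameras, so the light has not moved. The arm ended clear of everything with no contact force. The cap, jar and near marker look untouched. I did not check the other bystanders at the end, but the arm went nowhere near them.

The two cameras disagreed by about 4 mm on the light's position. While the gripper partly hid the tab, the scene camera's travel readings were also off by 2–4 mm. I relied on touch to find the lever instead, and each contact and click came within about 2 mm of where the notch spacing put it.

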